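# Hold the stop bolt from behind its bracket

### The arm

A 7-joint arm with a two-finger parallel gripper is mounted at the origin on a cart in front of the work surface, level with it; the furniture and walls round the work are solid. World frame = base frame: x ahead of the robot, y to its left, z up, the work surface at z = 0. Lengths are in m, angles in rad, forces in N, time in s.
With the tool pointing down it reaches from about 0.4 to 0.875 m from the base axis. Payload 19.3 kg.
Tool frame: the origin (TCP) lies between the finger pads; the fingertips stand bot.tcp_to_tips ahead of it and the grasp point (between the pads) is the TCP (bot.tcp_to_tips is the distance from the TCP to the fingertips, in m); z points along the fingers, y is the line along which they close (so a half turn about z gives the same grasp; the last joint's range is limited). The gripper opens to 85 mm and grips with 20 to 120 N. Pads are 22 mm wide; open, the fingers measure 114 mm over their backs; the gripper's body (76 mm by 85 mm) begins 54 mm behind the grasp point. The pads swing forward as they close: fully open they stand 13 mm farther back than shut.
Start: joints at [-1.382, 0.521, -0.036, 1.599, 0.021, 1.021, -0.113], TCP at [0.16, 0.604, 0.25] pointing down, gripper open.
Joint ranges: [-2.91, 2.91], [-0.3, 2.13], [-1.5, 1.42], [0.17, 2.43], [-1.26, 4.41], [0.16, 1.93], [-2.52, 2.52]. Speed limits (rad/s): [1.89, 1.89, 2.39, 2.39, 3.01, 3.01, 3.01].

### API

Orientations are given as [roll, pitch, yaw] about the fixed x, y, z axes, in that order (R = Rz(yaw) Ry(pitch) Rx(roll)).
In Python, from workcell import telemetry, grab_frame, bot gives the robot as it stands. The module is installed in compiled form; this text tells all that it offers.
- The arm moves only by the shell command python3 -m crank 'ROWS' [FORCE]. ROWS is text: rows parted by semicolons, each of 7 numbers parted by spaces: the finger opening in m, from 0 to 0.0854, then the shift along the tool's x, y, z in m, then the turn, a rotation vector about the tool's x, y, z in degrees. A call has exactly 8 rows; each row shifts and turns the commanded pose from where the row before left it, along the tool's axes as they then stand; what a row does not reach is not made up. A row lasts 1/12 s, in which the tool goes at most 41.7 mm and 7.16 degrees, less where a joint would pass 70% of its speed; a pose out of reach is approached as far as the arm can. A call with a gripper value outside its range is refused whole. The fingers move at their own pace and stop on an object; FORCE is the grip in N (left out, the last holds). Time passes only in rows, so rows that do not move let the fingers close, or fill a call up. It gives the time, the measured TCP pose, the force, the opening and the grip force at its end, in the units of the state.
- telemetry.observe(): the state, without advancing time (a new reading comes with each control period).
- grab_frame(name): name is "side" or "top"; returns a dict with "pixels" (384x512x3 uint8, red, green, blue), "depth" (384x512 float32, m along the optical axis (not along the pixel's ray), 0 where there is no reading), "vertical_fov" (degrees; the focal length in pixels is half the picture's height over the tangent of half this angle, whatever the lens; pixels are square), "cx", "cy" (the principal point, pixels), "R" (3x3) and "t" (3): a world point X has camera coordinates R X + t. Camera axes: x right, y down, z forward; pixel columns grow to the right and rows downward; lengths in m; the calibration is good to about 2 mm. A picture is of the moment at which its call begins.
- bot.job_done(): hands the job in; it is judged then, once.
The state is a dict: "clock": time; "qpos": joint angles; "qd": joint speeds; "joint_efforts": joint torques, N m; "position": TCP position; "tool_rot": TCP orientation; "force": force on the tool from outside, world axes, zero at the start; "moment": the same for the moment, N m; "grip_width": finger opening in m; "finger_force": force on a finger pad.
Only numpy, scipy, OpenCV 4.12 (cv2) and the standard library are available. Lean on these libraries where they do the work, as an engineer would, in place of code of your own. Each camera call takes 0.05 s, during which the arm holds its last target. There are 200 camera calls.

### The job

The stop lever on the front of the bracket has drooped because its nut is slack. Pull the drift pin up out of the sleeve behind the bracket and put it in the open tin, then reach down into the gap behind the bracket, grip the hidden bolt head, turn it until the lever is level, and finish while still holding the head there so that it cannot turn back. Leave the tape measure where it is.

Things in the scene. Friction and masses are not known exactly. Their poses are not given: they have to be found in the camera images.
- bracket: fixed aluminium bracket on a dark base plate 120 x 110 x 12 mm; origin under the plate's centre on the table, x from the front (robot side) to the back, y left, z up. Two upright cheeks 70 mm wide (y), 8 mm thick: front cheek x = -36 to -28 mm, top 130 mm above the table; rear cheek x = +28 to +36 mm, top 110 mm. The gap between them is open at the top and at both y ends
- sleeve_mouth (a point): centre of the mouth of the upright sleeve in the gap, at x = 12, y = 0, z = 74 mm of the bracket; outer diameter 20 mm, bore 14.4 mm. The drift pin stands in it, 29 mm deep
- bolt_head_center (a point): centre of the hexagonal bolt head in the gap, at x = -13, y = 0, z = 105 mm of the bracket: plain steel, 22 mm across flats, 14 mm thick along the level bolt axis; the 8 mm between head and front cheek hold a round collar 19 mm in diameter. The frame turns with the bolt: x along the bolt to the back, y across the pair of flats to pinch (at +-11 mm), z up when the lever is level
- stop_bolt (a joint): angle of bolt, head and lever about the bracket's x axis: 0 = lever level, negative = its end droops. It starts on its stop at -0.40 rad; its weight (under 0.1 N m at the bolt) pulls it back there unless held; it turns freely up to +0.40. The flats tilt by the same angle: a gripper from above fits them when its body leans 0.40 rad towards the lever's side (bracket +y) and is upright when the lever is level
- pin_grip (a point): upper part of the drift pin, 108 mm above its foot and 17 mm below its top: the grasp height. Plain steel round pin, 12 mm diameter, 125 mm long, about 80 g, tapered foot, z along the pin. At the start its foot is 45 mm and its top about 170 mm above the table
- pin_foot (a point): the lower end of the drift pin, on its axis
- tin_rim (a point): centre of the mouth of the open round tin: bare metal, 69 mm outside diameter, 52 mm high, inside about 56 mm wide, its inner floor 3 to 7 mm above the table; about 0.35 kg, loose on the table, to the left or right of the bracket
- tape_center (a point): centre of the tape measure, 32 x 72 x 62 mm, standing loose on the table on the other side of the bracket; leave it alone
- lever_tip (a point): centre of the round pad near the end of the dark steel lever on the front of the bracket. The lever is fixed to the bolt and turns with the head; 8 mm thick, 20 mm high, it reaches 92 mm from the bolt axis to the bracket's left (+y), with a hexagonal nut at its root; this point is 84 mm along it
There are look-alikes about, which are no part of the job. There is more than one size of the part that bears tin_rim; the job needs the smaller.

How it is judged:
On the way, in this order (a step that is already met when the one before it is completed fails the run):
1. the pin is drawn up out of the sleeve (z of pin_foot in the frame of bracket above 0.09 m), for 0.1 s.
2. the pin stands or leans in the tin, let go (horizontal distance between pin_foot and tin_rim below 0.036 m and height (world z) of pin_foot below 0.03 m and contact force between the fingers and anything else below 0.2 N), for 0.2 s.
At the end, for the whole second after the job is handed in: The fingers grip the bolt head itself in the gap (more than 4 N, the grasp point within 22 mm of its centre) and hold the lever level within 0.12 rad (7 degrees), at rest, with nothing touching the lever; the pin's foot is in the upright tin; the tape measure is within 30 mm of where it stood (value of joint stop_bolt between -0.12 and 0.12 rad and velocity of joint stop_bolt between -0.1 and 0.1 rad/s and (contact force between the fingers and stop_bolt_c0 above 4 N or contact force between the fingers and stop_bolt_c1 above 4 N or contact force between the fingers and stop_bolt_c2 above 4 N) and distance between the grasp point and bolt_head_center below 0.022 m and contact force between each of stop_bolt_c4, stop_bolt_c6 and anything else below 0.3 N and horizontal distance between pin_foot and tin_rim below 0.036 m and height (world z) of pin_foot below 0.03 m and angle between tin_rim's own z axis and vertical below 0.2 rad and distance of tape_center from where it was at the start of the episode below 0.03 m); the arm keeps its last pose, push and grip.
It fails at once if the tape measure is pushed away or knocked over (distance of tape_center from where it was at the start of the episode above 0.03 m).
It also fails if it takes over 51 s, if anything falls off the work surface, if the arm or the gripper's body presses on something with over 40 N, if the wrist force passes 120 N, or if a joint passes its speed limit or range.

## Working session

There is one attempt and no reset: what is moved stays moved. The work goes in short steps, Python scripts to look and compute and a shell command to move; the robot and the scene stay as the last step left them, time stands still between calls to the robot, and variables do not carry over. Pictures are saved under pics/ and viewed, at most 10 in all, crops included, and the job is handed in when it is done.

```bash
mkdir -p pics
cat > h.py <<'E'
import numpy as np, cv2
from workcell import telemetry, grab_frame, bot
def snap(n):
    f=grab_frame(n); f['f']=f['pixels'].shape[0]/2/np.tan(np.radians(f['vertical_fov'])/2); return f
def cloud(f):
    d=f['depth']; v,u=np.mgrid[:d.shape[0],:d.shape[1]]
    P=np.stack([(u-f['cx'])/f['f']*d,(v-f['cy'])/f['f']*d,d],-1)
    W=(P-f['t'])@f['R']; W[d==0]=np.nan; return W
def ray(f,u,v):
    c=-f['R'].T@f['t']; r=f['R'].T@np.array([(u-f['cx'])/f['f'],(v-f['cy'])/f['f'],1]); return c,r
def onz(f,u,v,z):
    c,r=ray(f,u,v); return c+r*(z-c[2])/r[2]
def proj(f,X):
    p=f['R']@np.asarray(X)+f['t']; return f['cx']+f['f']*p[0]/p[2], f['cy']+f['f']*p[1]/p[2]
E
python3 - <<'E'
from h import *
s=telemetry.observe(); print(s, bot.tcp_to_tips)
ims=[]
for n in('side','top'):
    f=snap(n); np.save(f'pics/{n}0.npy',f,allow_pickle=True); print(n,f['f'],f['cx'],f['cy'],-f['R'].T@f['t'],f['R'][2])
    cv2.imwrite(f'pics/{n}0.png',cv2.resize(f['pixels'][:,:,::-1],(768,576)))
E
```

```text
{'clock': 0.0, 'qpos': array([-1.38219472,  0.52202776, -0.03632601,  1.59998688,  0.02120572,
        1.0211333 , -0.11281867]), 'qd': array([ 2.07618994e-03, -1.17678007e-06, -1.94146764e-04, -5.84793588e-04,
       -1.31548044e-04, -3.93598534e-04, -4.10900496e-04]), 'joint_efforts': array([ 4.02791047e-04, -9.27094102e+01,  1.97985403e+00, -3.69938099e+01,
        1.79000222e-02,  8.08559242e-03, -2.46337623e-05]), 'position': array([0.15990684, 0.60386772, 0.24972475]), 'tool_rot': array([-3.14042604e+00,  9.01283255e-05,  2.88276386e+00]), 'force': array([ 0.16399249, -0.26753936,  0.70818145]), 'moment': array([0.02038954, 0.02864234, 0.01835336]), 'finger_force': 0.0, 'grip_width': 0.08537770007544442} 0.019
side 395.56271012557215 259.1121614146908 195.28714537113655 [0.30425512 0.86650138 0.56287704] [ 0.20473588 -0.86398938 -0.46000605]
top 364.6272974589837 255.0135618545528 191.9071457339654 [0.30863704 0.00319227 0.95688656] [ 0.21549075 -0.01219913 -0.97642968]
```

View pics/side0.png

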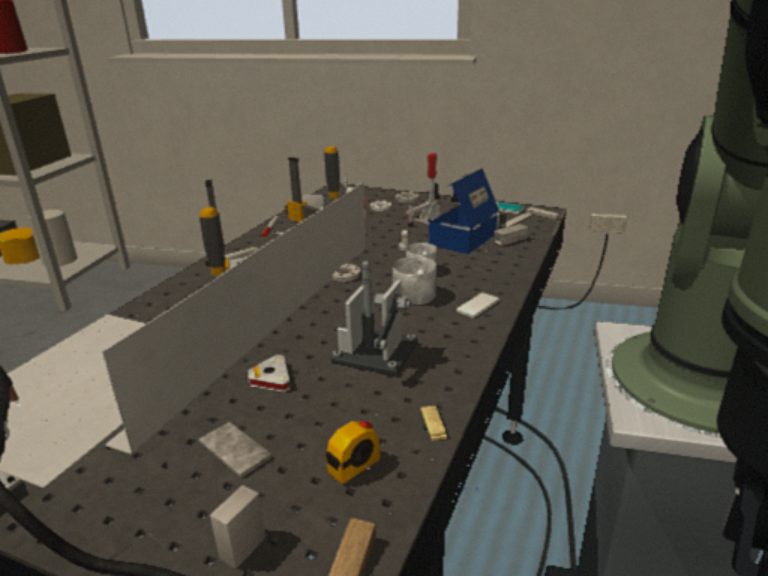

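View pics/top0.png

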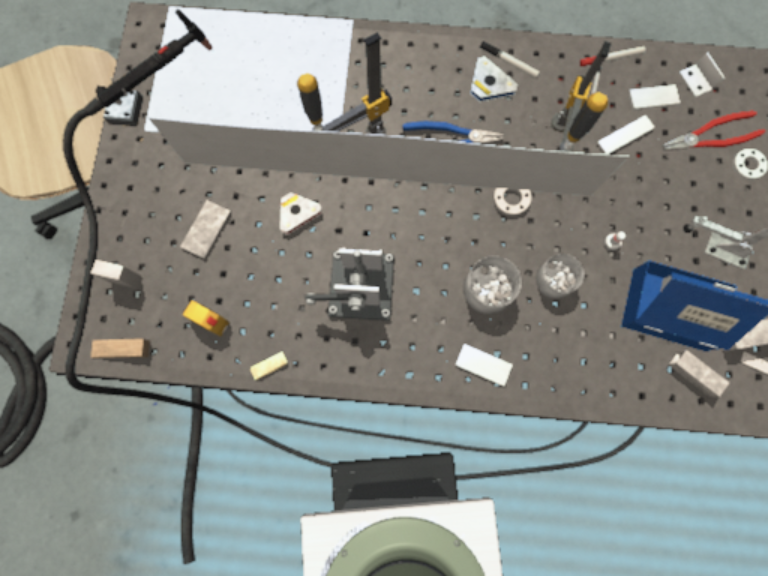

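The side view shows the bracket with the pin at (368,300), the yellow tape at (352,450), and two whitish cylinders at (413,280) and (420,255). The top view shows the bracket at (357,287), the tape at (206,316) and the round cans at (493,285), larger, and (560,277), smaller. There is also a flanged ring at (513,200) and a pin-like post at (615,240).
Tin candidates are top (493,285), (560,277), ring (513,200); by the description I would choose the smaller can. I'll check it with a crop and the depth.

Run:
```python
from h import *
T=np.load('pics/top0.npy',allow_pickle=True).item(); S=np.load('pics/side0.npy',allow_pickle=True).item()
a=cv2.resize(T['pixels'][150:230,190:400][:,:,::-1],None,fx=3.8,fy=3.8,interpolation=cv2.INTER_CUBIC)
b=cv2.resize(S['pixels'][145:255,205:315][:,:,::-1],None,fx=2.6,fy=2.6,interpolation=cv2.INTER_CUBIC)
c=np.zeros((a.shape[0]+b.shape[0],800,3),np.uint8); c[:a.shape[0],:a.shape[1]]=a; c[a.shape[0]:,:b.shape[1]]=b
cv2.imwrite('pics/crop1.png',c)
for n,F in(('T',T),('S',S)):
    W=cloud(F)
    for nm,(x0,x1,y0,y1,z0,z1) in dict(tall=(.35,.75,-.5,.4,.035,.3)).items():
        m=(W[...,0]>x0)&(W[...,0]<x1)&(W[...,1]>y0)&(W[...,1]<y1)&(W[...,2]>z0)&(W[...,2]<z1)
        k,l,st,ce=cv2.connectedComponentsWithStats(m.astype(np.uint8))
        for i in range(1,k):
            if st[i,4]>30:
                p=W[l==i]; print(n,st[i,:5],np.r_[p.min(0),p.max(0),np.median(p,0)].round(3))
```

```text
T [ 196   61  224   65 5655] [ 0.659 -0.407  0.035  0.75   0.112  0.266  0.705 -0.175  0.117]
T [410 154   8   7  34] [ 0.562 -0.438  0.035  0.576 -0.423  0.049  0.569 -0.429  0.044]
T [204 165  51  42 901] [ 0.466 -0.011  0.035  0.576  0.119  0.171  0.5    0.032  0.108]
T [361 169  29  27 191] [ 0.475 -0.352  0.035  0.543 -0.283  0.056  0.511 -0.318  0.047]
T [311 170  37  37 344] [ 0.458 -0.24   0.035  0.547 -0.152  0.07   0.506 -0.201  0.057]
T [ 420  173   60   53 1674] [ 0.382 -0.5    0.035  0.518 -0.417  0.167  0.43  -0.461  0.108]
T [323 188  18  15 154] [ 0.468 -0.228  0.035  0.503 -0.183  0.05   0.486 -0.204  0.039]
T [122 200  28  22 311] [0.461 0.267 0.035 0.515 0.334 0.067 0.486 0.292 0.059]
S [ 147   98   97  133 4447] [ 0.658 -0.407  0.035  0.75   0.121  0.264  0.716 -0.097  0.109]
S [286 117  39  44 723] [ 0.382 -0.5    0.035  0.516 -0.413  0.165  0.428 -0.453  0.079]
S [ 250  162   42   72 1288] [ 0.458 -0.352  0.035  0.544  0.125  0.131  0.495 -0.149  0.061]
S [225 174  25  54 665] [ 0.53  -0.002  0.035  0.586  0.065  0.17   0.555  0.035  0.078]
S [218 281  35  28 632] [0.46  0.277 0.035 0.518 0.339 0.064 0.488 0.314 0.053]
```

View pics/crop1.png

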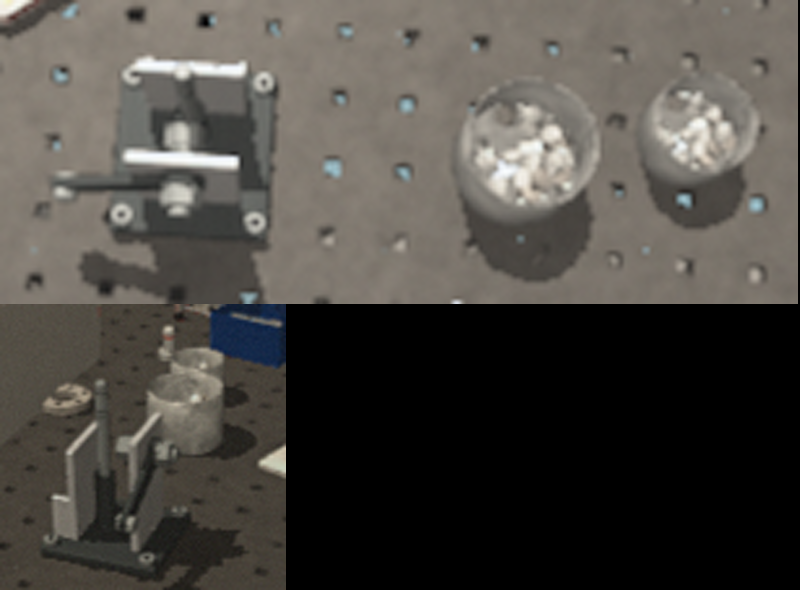

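The crop shows the bracket with its bolt head at about (178,135) and the lever drooping left to (62,185). The large tin is at (525,150) and the small tin at (700,128). I choose the small one: about 69 mm wide and 52 mm high, centred near (0.509,-0.318). Next I refine the bracket, pin and tin.

Run:
```python
from h import *
T=np.load('pics/top0.npy',allow_pickle=True).item(); S=np.load('pics/side0.npy',allow_pickle=True).item()
for n,F in(('T',T),('S',S)):
    W=cloud(F).reshape(-1,3); W=W[~np.isnan(W[:,0])]
    B=W[(W[:,0]>.43)&(W[:,0]<.62)&(W[:,1]>-.06)&(W[:,1]<.16)]
    for nm,a,b in(('front',.124,.136),('rear',.105,.115),('plate',.008,.016),('pin',.15,.18)):
        p=B[(B[:,2]>a)&(B[:,2]<b)]
        if nm=='rear': p=p[p[:,0]>.54]
        if nm=='front': p=p[p[:,0]<.54]
        if len(p)>4:
            r=cv2.minAreaRect(p[:,:2].astype(np.float32)*1000); print(n,nm,len(p),np.round(r[0],1),np.round(r[1],1),round(r[2],1),p[:,2].max().round(4),np.median(p,0).round(4))
    p=W[(W[:,0]>.44)&(W[:,0]<.56)&(W[:,1]>-.37)&(W[:,1]<-.265)&(W[:,2]>.046)&(W[:,2]<.06)]
    if len(p)>4: print(n,'tinrim',len(p),cv2.minEnclosingCircle(p[:,:2].astype(np.float32)),p[:,2].max(), np.median(p[:,2]))
    p=W[(abs(W[:,0]-.509)<.015)&(abs(W[:,1]+.318)<.02)]; 
    if len(p): print('inside z',np.percentile(p[:,2],[0,10,50,90,100]).round(3))
    p=W[(W[:,0]>.6)&(W[:,0]<.69)&(abs(W[:,1])<.15)&(W[:,2]>.03)]; print('wall',np.percentile(p[:,0],[1,10,50]),p[:,2].max() if len(p) else 0)
```

```text
T front 118 [514.7  30.8] [67.7 45.3] 82.4 0.136 [0.4967 0.0307 0.1297]
T rear 81 [560.4  23.4] [68.1  9.2] 81.1 0.1136 [0.5594 0.0186 0.1097]
T plate 897 [527.7  28.1] [109.8 118.8] 81.4 0.016 [0.5247 0.0141 0.012 ]
T pin 32 [539.8  26.1] [11.3 10.8] 88.5 0.1714 [0.5385 0.0265 0.1668]
T tinrim 100 ((0.5101512670516968, -0.31806427240371704), 0.03498031571507454) 0.055601947362116357 0.050338844289581366
inside z [-0.224  0.003  0.024  0.034  0.04 ]Traceback (most recent call last):
  File "<stdin>", line 16, in <module>
    return _quantile_unchecked(
        a, q, axis, out, overwrite_input, method, keepdims, weights)
    return _ureduce(a,
                    func=_quantile_ureduce_func,
    ...<5 lines>...
                    overwrite_input=overwrite_input,
                    method=method)
    r = func(a, **kwargs)
    result = _quantile(arr,
                       quantiles=q,
    ...<2 lines>...
                       out=out,
                       weights=wgt)
    slices_having_nans = np.isnan(arr[-1, ...])
                                  ~~~^^^^^^^^^
IndexError: index -1 is out of bounds for axis 0 with size 0
```

Bracket origin is about (0.5277,0.0281) with yaw -8.7°. It checks out: the predicted pin is (0.5396,0.026) and the measured pin is (0.5398,0.0261). The small tin's rim is at (0.510,-0.318), radius 35 mm. Now I move above the pin.

```bash
cat >> h.py <<'E'
from scipy.spatial.transform import Rotation as Ro
YAW=-8.7; O=np.array([.5277,.0281,0])
def brk(p): return O+Ro.from_euler('z',YAW,degrees=True).apply(p)
def to(X,lean=0,p=True):
    # target: tool y along bracket y, body leaning `lean` rad toward bracket +y
    s=telemetry.observe(); A=Ro.from_euler('xyz',s['tool_rot'])
    G=Ro.from_euler('z',180+YAW,degrees=True)*Ro.from_euler('x',np.pi)
    G=Ro.from_euler('z',YAW,degrees=True)*Ro.from_euler('x',-lean)*Ro.from_euler('z',180,degrees=True)*Ro.from_euler('x',np.pi)
    print('t',round(float(s['clock']),2),'pos',s['position'].round(4),'F',s['force'].round(1),'w',round(float(s['grip_width']),4),'ff',round(float(s['finger_force']),1))
    print('shift now-axes mm',(A.inv().apply(X-s['position'])*1000).round(1),'goal-axes mm',(G.inv().apply(X-s['position'])*1000).round(1),'turn deg',((A.inv()*G).as_rotvec()*180/np.pi).round(2))
E
python3 -m crank '0.06 0 0 0 0 0 -6; 0.06 -.0272 -.0302 0 0 0 0; 0.06 -.0272 -.0302 0 0 0 0; 0.06 -.0272 -.0302 0 0 0 0; 0.06 -.0272 -.0302 0 0 0 0; 0.06 -.0272 -.0302 0 0 0 0; 0.06 -.0272 -.0302 0 0 0 0; 0.06 -.0272 -.0302 0 0 0 0' 40
python3 -m crank '0.06 -.0272 -.0302 0 0 0 0; 0.06 -.0272 -.0302 0 0 0 0; 0.06 -.0272 -.0302 0 0 0 0; 0.06 -.0272 -.0302 0 0 0 0; 0.06 -.0272 -.0302 0 0 0 0; 0.06 -.0272 -.0302 0 0 0 0; 0.06 -.0272 -.0302 0 0 0 0; 0.06 0 0 0 0 0 0' 40
python3 -c "
from h import *
to(np.array([.5397,.0262,.153]))"
```

```text
clock: 0.77
position: [0.3162, 0.3641, 0.2502]
tool_rot: [-3.141, -0.0, 2.988]
force: [2.3, 0.2, 0.2]
grip_width: 0.0598
finger_force: 0.0
clock: 1.43
position: [0.4744, 0.1211, 0.2503]
tool_rot: [-3.14, 0.002, 2.979]
force: [-1.2, -1.9, 0.0]
grip_width: 0.0601
finger_force: 0.0
t 1.43 pos [0.4744 0.1211 0.2503] F [-1.2 -1.9  0. ] w 0.0601 ff 0.0
shift now-axes mm [-79.6 -82.9  97.6] goal-axes mm [-78.9 -83.9  97.3] turn deg [-0.12  0.09 -0.6 ]
```

```bash
python3 -m crank '0.05 -.0263 -.028 0 0 0 -0.6; 0.05 -.0263 -.028 0 0 0 0; 0.05 -.0263 -.028 0 0 0 0; 0.05 0 0 0 0 0 0; 0.05 0 0 0.02 0 0 0; 0.05 0 0 0.02 0 0 0;0.05 0 0 0 0 0 0; 0.05 0 0 0 0 0 0' 40
python3 - <<'E'
from h import *
to(np.array([.5397,.0262,.153]))
ims=[]
for n in('top','side'):
    f=snap(n); u,v=proj(f,[.5397,.0262,.16]); u,v=int(u),int(v)
    ims.append(cv2.resize(f['pixels'][v-50:v+50,u-50:u+50][:,:,::-1],(400,400),interpolation=cv2.INTER_CUBIC))
cv2.imwrite('pics/a.png',np.hstack(ims))
E
```

```text
clock: 2.1
position: [0.5366, 0.0333, 0.2099]
tool_rot: [-3.141, -0.002, 2.998]
force: [0.3, 0.8, 0.1]
grip_width: 0.0501
finger_force: 0.0
t 2.1 pos [0.5366 0.0333 0.2099] F [0.3 0.8 0.1] w 0.0501 ff 0.0
shift now-axes mm [-4.2 -6.5 56.9] goal-axes mm [-4.1 -6.5 56.9] turn deg [-0.04 -0.11  0.47]
```

View pics/a.png

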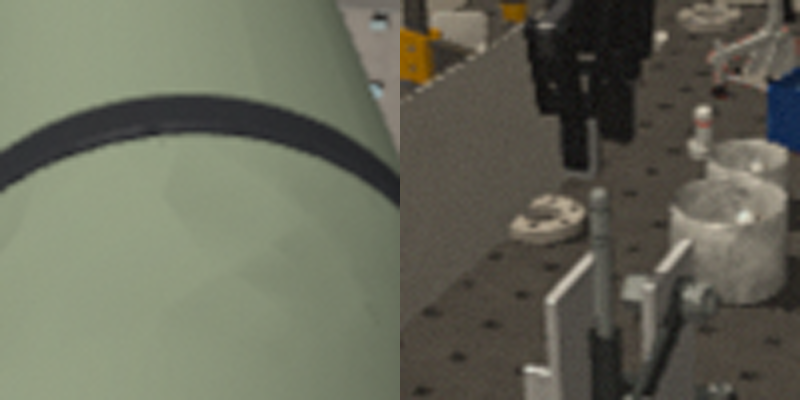

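The top view is blocked by the arm. The side view shows the fingers just above the pin top, which is at (600,195). I correct, descend and grip.

```bash
python3 -m crank '0.05 -.0042 -.0065 0 0 0 0.4; 0.05 0 0 0 0 0 0; 0.05 0 0 0.019 0 0 0; 0.05 0 0 0.019 0 0 0; 0.05 0 0 0.019 0 0 0; 0.05 0 0 0 0 0 0;0.05 0 0 0 0 0 0; 0.05 0 0 0 0 0 0' 40
python3 -c "
from h import *
to(np.array([.5397,.0262,.153]))"
```

```text
clock: 2.87
position: [0.5409, 0.0261, 0.1545]
tool_rot: [3.141, 0.001, 2.991]
force: [-0.1, -0.1, 0.5]
grip_width: 0.0499
finger_force: 0.0
t 2.87 pos [0.5409 0.0261 0.1545] F [-0.1 -0.1  0.5] w 0.0499 ff 0.0
shift now-axes mm [ 1.2 -0.1  1.5] goal-axes mm [ 1.2 -0.1  1.5] turn deg [0.01 0.07 0.05]
```

```bash
python3 -m crank '0.03 .001 0 0 0 0 0; 0.005 0 0 0 0 0 0; 0.005 0 0 0 0 0 0; 0.005 0 0 0 0 0 0; 0.005 0 0 0 0 0 0; 0.005 0 0 0 0 0 0;0.005 0 0 0 0 0 0; 0.005 0 0 0 0 0 0' 50
python3 -m crank '0.005 0 0 -.01 0 0 0; 0.005 0 0 -.015 0 0 0; 0.005 0 0 -.015 0 0 0; 0.005 0 0 -.015 0 0 0; 0.005 0 0 -.02 0 0 0; 0.005 0 0 -.02 0 0 0;0.005 0 0 -.02 0 0 0; 0.005 0 0 0 0 0 0' 50
```

```text
clock: 3.53
position: [0.5398, 0.0267, 0.1539]
tool_rot: [3.141, 0.001, 2.991]
force: [0.2, 1.9, 7.2]
grip_width: 0.0104
finger_force: 48.7
clock: 4.2
position: [0.5405, 0.0262, 0.2724]
tool_rot: [3.14, 0.005, 2.991]
force: [1.3, -0.2, 0.5]
grip_width: 0.0109
finger_force: 48.8
```

```bash
python3 -m crank '0.005 -.0024 -.025 0 0 0 0; 0.005 -.0024 -.035 0 0 0 0; 0.005 -.0024 -.035 0 0 0 0; 0.005 -.0024 -.035 0 0 0 0; 0.005 -.0024 -.035 0 0 0 0; 0.005 -.0024 -.035 0 0 0 0; 0.005 -.0024 -.035 0 0 0 0; 0.005 -.0024 -.035 0 0 0 0' 50
python3 -m crank '0.005 -.0024 -.035 0 0 0 0; 0.005 0 -.030 0 0 0 0; 0.005 0 -.008 0 0 0 0; 0.005 0 0 0 0 0 0; 0.005 0 0 0 0 0 0; 0.005 0 0 0.02 0 0 0; 0.005 0 0 0.02 0 0 0; 0.005 0 0 0 0 0 0' 50
python3 - <<'E'
from h import *
to(np.array([.510,-.318,.12]))
f=snap('side'); W=cloud(f)
p=telemetry.observe()['position']
m=(abs(W[...,0]-p[0])<.05)&(abs(W[...,1]-p[1])<.05)&(W[...,2]>.1)&(W[...,2]<.2)
q=W[m]; 
for a in(.11,.13,.15,.17,.19):
    k=q[abs(q[:,2]-a)<.01]; 
    if len(k): print(a,len(k),np.median(k,0).round(4))
u,v=proj(f,[.51,-.318,.1]); u,v=int(u),int(v)
cv2.imwrite('pics/b.png',cv2.resize(f['pixels'][v-50:v+40,u-60:u+60][:,:,::-1],(800,600),interpolation=cv2.INTER_CUBIC))
E
```

```text
clock: 4.87
position: [0.5171, -0.2451, 0.2686]
tool_rot: [-3.142, -0.0, 2.991]
force: [1.1, -0.5, -0.8]
grip_width: 0.0104
finger_force: 48.9
clock: 5.53
position: [0.5086, -0.3133, 0.2254]
tool_rot: [3.14, -0.004, 2.993]
force: [-0.1, -0.1, -1.2]
grip_width: 0.0107
finger_force: 48.9
t 5.53 pos [ 0.5086 -0.3133  0.2254] F [-0.1 -0.1 -1.2] w 0.0107 ff 48.9
shift now-axes mm [ -2.5  -4.6 105.4] goal-axes mm [ -2.1  -4.4 105.4] turn deg [ 0.12 -0.24  0.2 ]
0.11 2 [ 0.5065 -0.3108  0.1173]
0.13 22 [ 0.5071 -0.3096  0.1308]
0.15 23 [ 0.5074 -0.309   0.1492]
0.17 26 [ 0.5065 -0.3086  0.1702]
0.19 24 [ 0.5064 -0.3096  0.1907]
```

View pics/b.png

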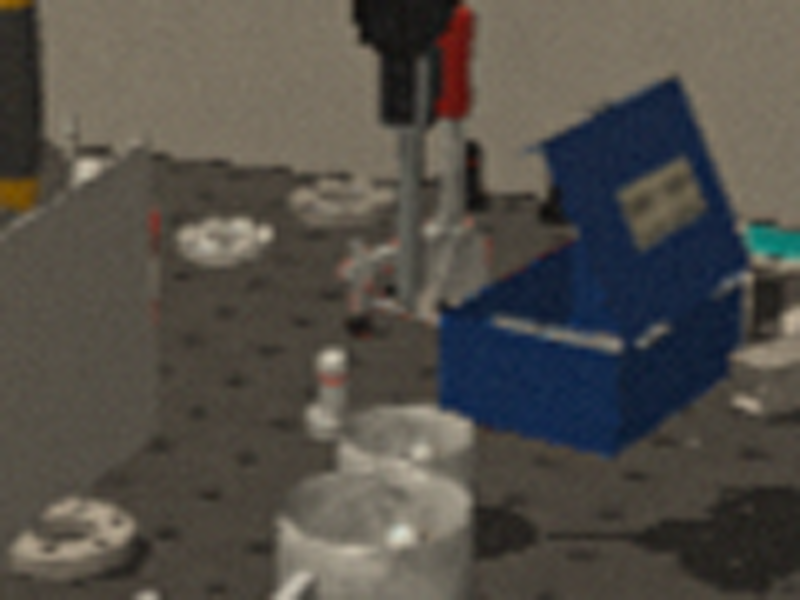

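The pin hangs upright with its foot at (410,305), above the small tin at (405,435). I lower it in.

```bash
python3 -m crank '0.005 -.0025 -.0046 0 0 0 0; 0.005 0 0 0.015 0 0 0; 0.005 0 0 .02 0 0 0; 0.005 0 0 .02 0 0 0; 0.005 0 0 .02 0 0 0; 0.005 0 0 0.01 0 0 0; 0.005 0 0 0 0 0 0; 0.005 0 0 0 0 0 0' 50
python3 -m crank '0.005 0 0 .005 0 0 0; 0.005 0 0 0.005 0 0 0; 0.005 0 0 .005 0 0 0; 0.005 0 0 .003 0 0 0; 0.005 0 0 0 0 0 0; 0.005 0 0 0 0 0 0; 0.005 0 0 0 0 0 0; 0.005 0 0 0 0 0 0' 50
```

```text
clock: 6.25
position: [0.5115, -0.3211, 0.1442]
tool_rot: [-3.141, 0.001, 2.991]
force: [-0.5, -0.6, -0.6]
grip_width: 0.0105
finger_force: 48.9
clock: 6.92
position: [0.5111, -0.321, 0.1255]
tool_rot: [-3.141, 0.0, 2.991]
force: [0.1, -0.1, -1.9]
grip_width: 0.0107
finger_force: 48.9
```

```bash
python3 -m crank '0.005 0 0 .004 0 0 0; 0.005 0 0 0.003 0 0 0; 0.005 0 0 .002 0 0 0; 0.005 0 0 0 0 0 0; 0.02 0 0 0 0 0 0; 0.035 0 0 0 0 0 0; 0.05 0 0 0 0 0 0; 0.065 0 0 0 0 0 0' 50
python3 -m crank '0.0854 0 0 0 0 0 0; 0.0854 0 0 0 0 0 0; 0.0854 0 0 0 0 0 0; 0.0854 0 0 0 0 0 0; 0.0854 0 0 -0.02 0 0 0; 0.0854 0 0 -.03 0 0 0; 0.0854 0 0 -.04 0 0 0; 0.0854 0 0 -.04 0 0 0'
python3 - <<'E'
from h import *
to(brk([-12,0,105])*1)
f=snap('side'); u,v=proj(f,[.51,-.318,.1]); u,v=int(u),int(v)
cv2.imwrite('pics/c.png',cv2.resize(f['pixels'][v-30:v+60,u-60:u+60][:,:,::-1],(800,600),interpolation=cv2.INTER_CUBIC))
E
```

```text
clock: 7.58
position: [0.5111, -0.3209, 0.1165]
tool_rot: [-3.141, 0.0, 2.991]
force: [-0.2, 0.0, 0.1]
grip_width: 0.0554
finger_force: 0.0
clock: 8.25
position: [0.5104, -0.3207, 0.2475]
tool_rot: [3.141, -0.001, 2.991]
force: [0.4, -0.7, 1.1]
grip_width: 0.085
finger_force: 0.0
t 8.25 pos [ 0.5104 -0.3207  0.2475] F [ 0.4 -0.7  1.1] w 0.085 ff 0.0
shift now-axes mm [  12185.      390.6 -104735.1] goal-axes mm [  12035.7     347.4 -104752.5] turn deg [ 0.02 -0.08  0.06]
```

View pics/c.png

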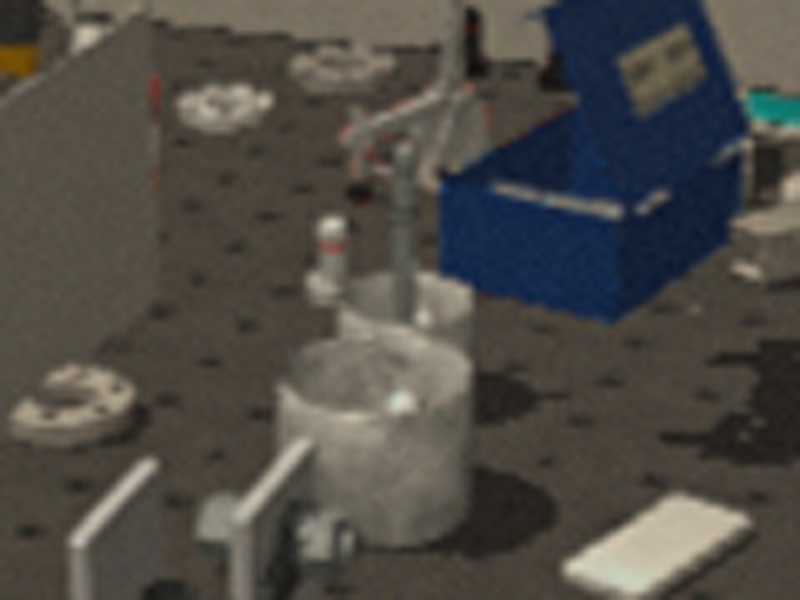

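The pin stands upright in the small tin, with its top at (403,150) and entering the rim at (400,310). Next is the bolt head.

```bash
python3 -c "
from h import *
to(brk(np.array([-11.5,35,260])/1000),.4)"
```

```text
t 8.3 pos [ 0.5127 -0.3225  0.2556] F [ 2.6 -1.4  9.9] w 0.0856 ff 0.0
shift now-axes mm [ 49.5 383.8  -5.8] goal-axes mm [  49.7  351.8 -153.5] turn deg [22.77  0.46 -0.06]
```

```bash
python3 -m crank '0.06 .0045 .025 0 0 0 0; 0.05 .0045 .036 0 0 0 0; 0.045 .0045 .036 0 0 0 0; 0.045 .0045 .036 0 0 0 0; 0.045 .0045 .036 0 0 0 0; 0.045 .0045 .036 0 0 0 0; 0.045 .0045 .036 0 0 0 0; 0.045 .0045 .036 0 0 0 0'
python3 -m crank '0.045 .0045 .036 0 0 0 0; 0.045 .0045 .036 0 0 0 0; 0.045 .0045 .03 0 0 0 0; 0.045 0 0 0 5.7 0 0; 0.045 0 0 0 5.7 0 0; 0.045 0 0 0 5.7 0 0; 0.045 0 0 0 5.7 0 0; 0.045 0 0 0 0 0 0'
python3 -c "
from h import *
a=brk(np.array([-11.5,0,105])/1000); b=brk(np.array([-11.5,80*np.sin(.4),105+80*np.cos(.4)])/1000); to(b,.4);to(a,.4)"
```

```text
clock: 8.97
position: [0.5167, -0.0399, 0.2465]
tool_rot: [3.141, 0.0, 2.991]
force: [0.4, -0.2, -0.3]
grip_width: 0.045
finger_force: 0.0
clock: 9.63
position: [0.5188, 0.0647, 0.2451]
tool_rot: [-2.738, -0.001, 2.997]
force: [0.8, 1.4, -0.4]
grip_width: 0.0455
finger_force: 0.0
t 9.63 pos [0.5188 0.0647 0.2451] F [ 0.8  1.4 -0.4] w 0.0455 ff 0.0
shift now-axes mm [-2.9 22.8 62.5] goal-axes mm [-2.8 22.5 62.6] turn deg [-0.23  0.09  0.41]
t 9.63 pos [0.5188 0.0647 0.2451] F [ 0.8  1.4 -0.4] w 0.0455 ff 0.0
shift now-axes mm [ -2.8  23.1 142.5] goal-axes mm [ -2.8  22.5 142.6] turn deg [-0.23  0.09  0.41]
```

```bash
python3 -m crank '0.045 -.0028 .0225 0 0 0 0.4; 0.045 0 0 .02 0 0 0; 0.045 0 0 .02 0 0 0; 0.045 0 0 .02 0 0 0; 0.045 0 0 0 0 0 0; 0.045 0 0 0 0 0 0; 0.045 0 0 0 0 0 0; 0.045 0 0 0 0 0 0'
python3 - <<'E'
from h import *
to(brk(np.array([-11.5,0,105])/1000),.4)
f=snap('side'); print(proj(f,brk([-.013,0,.105])))
u,v=proj(f,brk([-.013,0,.13])); u,v=int(u),int(v)
cv2.imwrite('pics/d.png',cv2.resize(f['pixels'][v-45:v+45,u-60:u+60][:,:,::-1],(800,600),interpolation=cv2.INTER_CUBIC))
print(u,v)
E
```

```text
clock: 10.3
position: [0.5219, 0.0588, 0.1833]
tool_rot: [-2.745, 0.004, 2.985]
force: [-0.7, -0.1, -0.6]
grip_width: 0.045
finger_force: 0.0
t 10.3 pos [0.5219 0.0588 0.1833] F [-0.7 -0.1 -0.6] w 0.045 ff 0.0
shift now-axes mm [ 1.3  3.  83.6] goal-axes mm [ 1.1  3.3 83.6] turn deg [ 0.2   0.1  -0.36]
(np.float64(254.31173109274016), np.float64(199.36584026800867))
254 190
```

View pics/d.png

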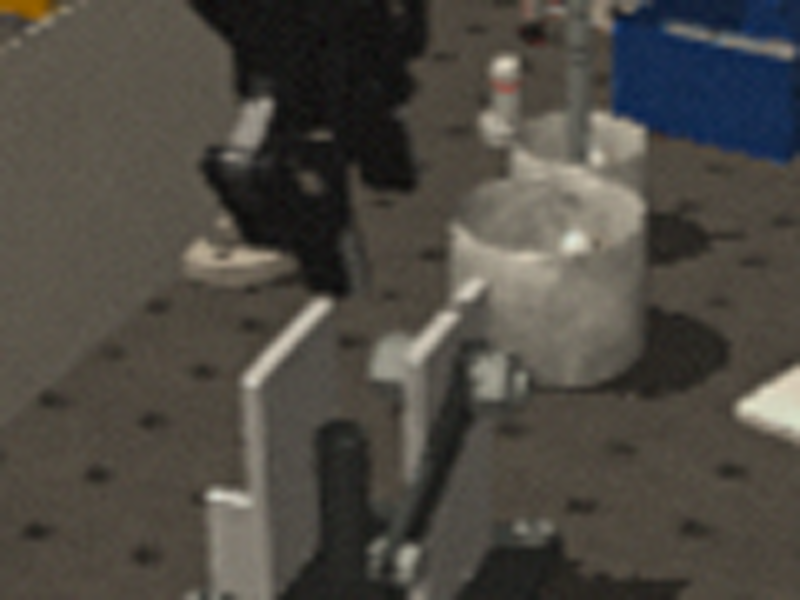

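The head is at crop (390,360), matching the predicted projection within 2 px, and the sleeve is now empty. The fingers are leaned above the gap, so I descend.

```bash
python3 -m crank '0.045 .0012 .003 0 0 0 -0.3; 0.045 0 0 .01 0 0 0; 0.045 0 0 .01 0 0 0; 0.045 0 0 .01 0 0 0; 0.045 0 0 .01 0 0 0; 0.045 0 0 .005 0 0 0; 0.045 0 0 0 0 0 0; 0.045 0 0 0 0 0 0'
python3 -c "
from h import *
to(brk(np.array([-11.5,0,105])/1000),.4)"
```

```text
clock: 11.02
position: [0.5179, 0.0438, 0.1394]
tool_rot: [-2.743, 0.0, 2.989]
force: [0.0, 0.4, 0.1]
grip_width: 0.0447
finger_force: 0.0
t 11.02 pos [0.5179 0.0438 0.1394] F [0.  0.4 0.1] w 0.0447 ff 0.0
shift now-axes mm [-0.6  0.4 37.1] goal-axes mm [-0.6  0.5 37.1] turn deg [ 0.09 -0.   -0.04]
```

```bash
python3 -m crank '0.045 -.0005 .0005 .005 0 0 0; 0.045 0 0 .008 0 0 0; 0.045 0 0 .008 0 0 0; 0.045 0 0 .008 0 0 0; 0.045 0 0 .005 0 0 0; 0.045 0 0 0 0 0 0; 0.045 0 0 0 0 0 0; 0.045 0 0 0 0 0 0'
python3 -c "
from h import *
to(brk(np.array([-11.5,0,105])/1000),.4)"
```

```text
clock: 11.68
position: [0.5167, 0.0315, 0.1082]
tool_rot: [-2.744, 0.001, 2.989]
force: [0.4, -0.0, 0.0]
grip_width: 0.0452
finger_force: 0.0
t 11.68 pos [0.5167 0.0315 0.1082] F [ 0.4 -0.   0. ] w 0.0452 ff 0.0
shift now-axes mm [ 0.1 -0.3  3.6] goal-axes mm [ 0.1 -0.3  3.6] turn deg [ 0.12  0.04 -0.04]
```

No contact so far. I close on the head gently.

```bash
python3 -m crank '0.035 0 0 .001 0 0 0; 0.028 0 0 0 0 0 0; 0.015 0 0 0 0 0 0; 0.015 0 0 0 0 0 0; 0.015 0 0 0 0 0 0; 0.015 0 0 0 0 0 0; 0.015 0 0 0 0 0 0; 0.015 0 0 0 0 0 0' 40
python3 -c "
from h import *
to(brk(np.array([-11.5,0,105])/1000),0)"
```

```text
clock: 12.35
position: [0.5168, 0.0323, 0.1071]
tool_rot: [-2.745, 0.001, 2.991]
force: [0.5, 6.7, -1.8]
grip_width: 0.021
finger_force: 40.9
t 12.35 pos [0.5168 0.0323 0.1071] F [ 0.5  6.7 -1.8] w 0.021 ff 40.9
shift now-axes mm [ 0.1 -1.5  2.9] goal-axes mm [ 0.1 -2.5  2.1] turn deg [-22.7    0.08   0.04]
```

The opening is 21 mm, so the pads sit on the flats. I turn back upright about the bolt axis.

```bash
python3 -m crank '0.015 0 -.0003 0 -1.5 0 0; 0.015 0 -.0003 0 -2 0 0; 0.015 0 -.0003 0 -2 0 0; 0.015 0 -.0003 0 -2 0 0; 0.015 0 -.0002 0 -2 0 0; 0.015 0 -.0002 0 -2 0 0; 0.015 0 0 0 0 0 0; 0.015 0 0 0 0 0 0' 60
python3 -c "
from h import *
to(brk(np.array([-11.5,0,105])/1000),0)"
```

```text
clock: 13.02
position: [0.5167, 0.0318, 0.1074]
tool_rot: [-2.949, 0.002, 2.991]
force: [2.7, 14.7, -13.2]
grip_width: 0.0204
finger_force: 61.1
t 13.02 pos [0.5167 0.0318 0.1074] F [  2.7  14.7 -13.2] w 0.0204 ff 61.1
shift now-axes mm [ 0.1 -1.5  2.7] goal-axes mm [ 0.1 -2.   2.4] turn deg [-11.06   0.09   0.05]
```

```bash
python3 -m crank '0.015 0 .0005 .0005 -1.5 0 0; 0.015 0 .0003 .0005 -2 0 0; 0.015 0 .0003 .0005 -2 0 0; 0.015 0 0 0 -2 0 0; 0.015 0 0 0 -2 0 0; 0.015 0 0 0 -1.5 0 0; 0.015 0 0 0 0 0 0; 0.015 0 0 0 0 0 0' 60
python3 - <<'E'
from h import *
to(brk(np.array([-11.5,0,105])/1000),0)
f=snap('side'); W=cloud(f)
u,v=proj(f,brk([-.03,0.03,.11])); u,v=int(u),int(v)
cv2.imwrite('pics/e.png',cv2.resize(f['pixels'][v-45:v+45,u-60:u+60][:,:,::-1],(800,600),interpolation=cv2.INTER_CUBIC))
print('level tip pred', proj(f,brk([-.044,.084,.105])),u,v)
E
```

```text
clock: 13.68
position: [0.5167, 0.0315, 0.1072]
tool_rot: [-3.139, 0.002, 2.99]
force: [-6.7, 8.3, 22.1]
grip_width: 0.0204
finger_force: 65.1
t 13.68 pos [0.5167 0.0315 0.1072] F [-6.7  8.3 22.1] w 0.0204 ff 65.1
shift now-axes mm [ 0.1 -1.7  2.2] goal-axes mm [ 0.1 -1.7  2.2] turn deg [-0.15  0.1  -0.  ]
level tip pred (np.float64(253.03752500103187), np.float64(217.90402203423304)) 256 204
```

View pics/e.png

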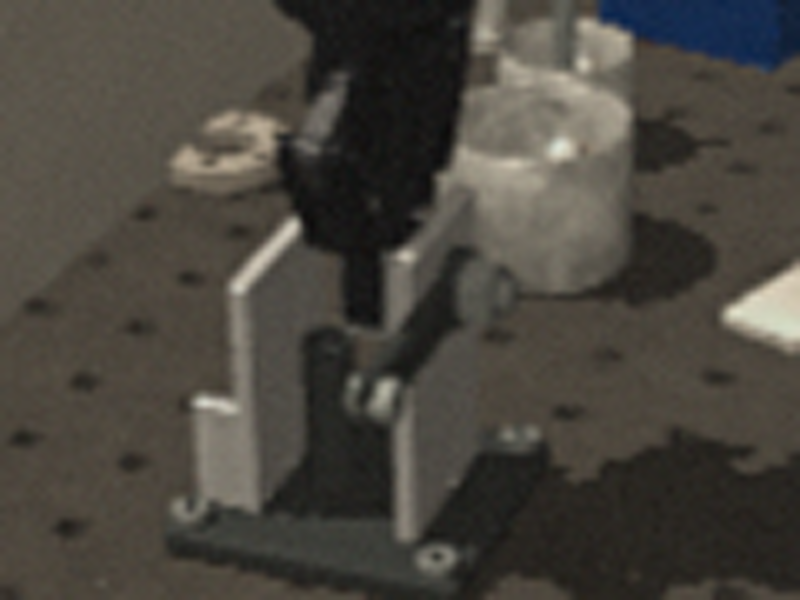

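The lever pad is at crop (375,397), source (252,218.5), against the level prediction of (253,218), so the lever is level. I ease off the downward press and let it settle.

```bash
python3 -m crank '0.015 0 0 -.0006 0 0 0; 0.015 0 0 0 0 0 0; 0.015 0 0 0 0 0 0; 0.015 0 0 0 0 0 0; 0.015 0 0 0 0 0 0; 0.015 0 0 0 0 0 0; 0.015 0 0 0 0 0 0; 0.015 0 0 0 0 0 0' 60
python3 - <<'E'
from h import *
to(brk(np.array([-13,0,105])/1000),0)
T=snap('side'); W=cloud(T).reshape(-1,3)
p=W[(abs(W[:,0]-.486)<.05)&(abs(W[:,1]-.3)<.06)&(W[:,2]>.035)&(W[:,2]<.3)]; print('tape',np.median(p,0).round(3))
p=W[(abs(W[:,0]-.51)<.05)&(abs(W[:,1]+.318)<.05)&(W[:,2]>.08)&(W[:,2]<.15)]; print('pin',np.median(p,0).round(3),len(p))
E
```

```text
clock: 14.4
position: [0.5167, 0.0315, 0.1073]
tool_rot: [-3.138, 0.002, 2.99]
force: [-2.0, 7.5, 8.5]
grip_width: 0.0206
finger_force: 63.7
t 14.4 pos [0.5167 0.0315 0.1073] F [-2.   7.5  8.5] w 0.0206 ff 63.7
shift now-axes mm [ 1.6 -1.7  2.3] goal-axes mm [ 1.6 -1.7  2.3] turn deg [-0.21  0.09  0.04]
tape [0.489 0.313 0.053]
pin [ 0.509 -0.316  0.105] 58
```

The grip is steady, the tape has not moved (it was at (0.488,0.314) at the start), and the pin is still in the tin. I'm handing the job in.

```bash
python3 -c "
from h import *
print(bot.job_done())"
```

```text
the job is handed in; nothing more can be done
None
```

I handed the job in at about 14.5 s of the 51 s limit: the pin stands in the small tin, and the gripper holds the bolt head with the lever level to within about 1 pixel in the side view; the tape measure did not move, and no verdict came back.

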